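# Free the parts tray and hold it up level

## Robot

A 6-joint arm with a two-finger parallel gripper is mounted at the origin on the work surface. World frame = base frame: x ahead of the robot, y to its left, z up, the work surface at z = 0. Lengths are in mm, angles in rad, forces in N, time in s.
With the tool pointing down it reaches from about 350 to 975 mm from the base axis. Payload 7.1 kg.
Tool frame: the origin (TCP) lies on the centre line of the jaws, within the pads' length; the fingertips stand 17 mm ahead of it and the grasp point (between the pads) lies 2 mm behind it; z points along the fingers, y is the direction in which the jaws open and shut (so a half turn about z gives the same grasp; the last joint's range is limited). The gripper opens to 88 mm and grips with 3 to 60 N. Pads are 20 mm wide; open, the fingers measure 115 mm over their backs; the gripper's body (75 mm by 178 mm) begins 61 mm behind the grasp point.
Start: joints at [-1.204, 0.423, 1.63, -0, 1.089, -0.019], TCP at [235.204, -579.037, 239.675] pointing down, gripper open.
Joint ranges: [-3, 3], [-0.9, 2.11], [0.09, 2.58], [-1.31, 4.45], [0.11, 2.69], [-2.54, 2.54]. Speed limits (rad/s): [2.39, 2.39, 3.01, 3.14, 3.14, 3.14].

## Interface

Orientations are given as a rotation vector (axis times angle).
In Python, from workcell import ctrl, imaging, workorder gives the robot as it stands. The module is installed in compiled form; this text tells all that it offers.
- The arm moves only by the shell command python3 -m crank 'ROWS' [OPENING]. ROWS is JSON, a list of rows, each an object with "travel": the shift along the tool's x, y, z as a fraction of full scale, a list of three; "turn": the turn about the tool's z as a fraction of full scale. In form: [{"travel": [dx, dy, dz], "turn": turn}, ...]. A call has 1 to 20 rows; each row shifts and turns the pose as measured when the row begins, along the tool's axes as they then stand; what a row does not reach is not made up. Full scale, the value 1, is 5 cm for a shift and 0.1 rad for a turn. A row lasts 1/10 s, in which the tool goes at most 50 mm and 8.59 degrees, less where a joint would pass 70% of its speed; a pose out of reach is approached as far as the arm can. A call with a number of a shift or a turn outside -1 to 1 is refused whole. A call with a gripper value outside its range is refused whole. OPENING is the gripper command: -1 is shut, 1 is fully open, values between are in proportion, set as the call begins (- or left out, the last holds). The fingers move at their own pace and stop on an object; the grip force is fixed at half the most. Time passes only in rows, so rows that do not move let the fingers close. It gives the time, the measured TCP pose, the force and the opening at its end, in the units of the state.
- ctrl.get_obs(): the state, without advancing time (a new reading comes with each control period).
- imaging.get_image(name): name is "scene" or "top" or "wrist"; returns the picture (400x640x3 uint8, blue, green, red); there is no depth.
- imaging.camera_info(name): a dict with "camera_matrix" (3x3 intrinsics, pixels), "k1" (the pictures are not rectified: a ray, as slopes to the right and down, at radius r is drawn at 1 + k1 r^2 times it, then the intrinsics apply), "rvec" (rotation vector, rad) and "tvec" (3), from world to camera coordinates, as OpenCV has them. Camera axes: x right, y down, z forward; pixel columns grow to the right and rows downward; lengths in mm; the calibration is good to about 2 mm. A picture is of the moment at which its call begins: read the wrist's pose just before it. camera_info takes no time and is no camera call; for the wrist camera it gives the pose at the moment of the call.
- workorder.close_job(): hands the job in, once; it reports no verdict.
The state is a dict: "t": time; "qpos": joint angles; "qvel": joint speeds; "joint_torque": joint torques, N m; "ee_pos": TCP position; "orientation": TCP orientation; "ft_force": force on the tool from outside, world axes, zero at the start; "moment": the same for the moment, N m; "width": finger opening in mm.
Only numpy, scipy, OpenCV 4.12 (cv2) and the standard library are available. Lean on these libraries where they do the work, as an engineer would, in place of code of your own. Each camera call takes 0.05 s, during which the arm holds its last target.

## Task

Swing the red lever that locks the wooden parts tray into its dock round to the green line on the housing, leave it there, then take the tray by its bridge handle and lift it straight up until it floats about 12 cm above its seat. Keep it level so that the two parts stay inside, and finish still holding it steady there, over the dock: do not put it down or let go. Leave the other things on the bench where they are.

Things in the scene. Friction and masses are not known exactly. Their poses are not given: they have to be found in the camera images.
- seat (a point): Centre of the dock's seat: top face of the fixed plywood dock plate (12 mm thick, 160 x 235 mm), where the tray's underside rests. x and y level, z up; the tray's long side lies along y, the lever housing is on the +y side. Dark lips 12 mm high locate the tray with 3 to 8 mm of play.
- tray_handle (a point): Centre of the crossbar of the loose plywood tray's bridge handle: 16 mm thick along x, 22 mm high, 124 mm long along y (84 mm free below it between the uprights). It is 111 mm above the tray's underside, over its centre; z is up, axes as the seat's. Tray: 110 (x) x 190 (y) mm, walls 35 mm high, low divider along y, about 0.4 kg; hangs level when gripped here.
- lever (a joint): Angle (rad, 0 to 1.9) of the red level-turning lock lever; starts at 0 to 0.25. At 0 it lies along the seat's y and its nose reaches 18 mm over the tray's end wall, so the tray cannot rise. Grows counter-clockwise from above (knob comes towards the robot); 1.2 = over the middle of the green line, nose clear. About 1.2 N of friction at the knob; stays where left, no stop at the line.
- lever_pivot (a point): The lever's pin, at the underside of the lever arm, 129 mm from the seat's centre along the seat's +y and 38 mm above it; fixed to the dock, axes as the seat.
- lever_knob (a point): Point on the axis of the black upright round knob (20 mm diameter, standing 42 mm high on the lever's 8 mm thick bar; this point lies 18 mm below its top and 24 mm above the bar) at the lever's handle end, 105 mm from the pin. It moves with the lever; its y axis points from the pin to the knob.
- green_mark (a point): Middle of the green line (14 mm wide, 120 mm long, radial from the pin) on the flat top of the dock's lever housing (42 mm above the bench, 215 x 192 mm), 105 mm from the pin: straight below the knob when the lever is on the line.
- blue_centre (a point): Centre of the loose blue block (30 x 60 x 14 mm) lying in one half of the tray.
- amber_centre (a point): Centre of the loose orange block (30 x 50 x 18 mm) lying in the other half of the tray.
- glue: Bystander: glue bottle, 56 mm diameter, 150 mm tall; origin under its centre. Leave alone.
- tape: Bystander: yellow tape ring, 90 mm outside, 25 mm high; origin under its centre. Leave alone.
- driver: Bystander: screwdriver lying along its x. Leave alone.
- offcut: Bystander: red acrylic offcut, 90 x 60 x 6 mm. Leave alone.
- caliper: Bystander: caliper about 150 mm long, lying along its x. Leave alone.
Not all that is in view belongs to the job. Leave any yellow look-alike of the part that bears tray_handle alone.

How it is judged (in metres and radians):
On the way, in this order (a step that is already met when the one before it is completed fails the run):
1. the lever is on the green line while the tray is still down in its dock (value of joint lever between 1.08 and 1.32 rad and z of tray_handle in the frame of seat below 0.121 m), for 0.3 s.
2. the tray is lifted clear of the dock by the gripper (z of tray_handle in the frame of seat between 0.181 and 0.311 m and contact force between tray and the fingers above 3 N), for 0.2 s.
At the end, for the whole second after the job is handed in: Fingers hold the tray (over 3 N; dock and lever untouched), underside 7 to 20 cm above the seat, within 8 cm of straight above it, tilt below 7 degrees, still (3 cm/s, 0.2 rad/s); both parts inside; lever at 1.2 +- 0.12 rad (all of step 2 and value of joint lever between 1.08 and 1.32 rad and x of blue_centre in the frame of tray_handle between -0.055 and 0.055 m and y of blue_centre in the frame of tray_handle between -0.095 and 0.095 m and z of blue_centre in the frame of tray_handle between -0.115 and -0.07 m and x of amber_centre in the frame of tray_handle between -0.055 and 0.055 m and y of amber_centre in the frame of tray_handle between -0.095 and 0.095 m and z of amber_centre in the frame of tray_handle between -0.115 and -0.07 m and horizontal distance between tray_handle and seat below 0.08 m and angle between tray_handle's own z axis and vertical below 0.12 rad and linear speed of tray below 0.03 m/s and angular speed of tray below 0.2 rad/s and contact force between tray and dock below 0.1 N); the arm keeps its last pose, push and grip.
It fails at once if the tray is tipped more than 0.35 rad (20 degrees) (angle between tray_handle's own z axis and vertical above 0.35 rad).
It fails at once if another thing on the bench is moved more than 3 cm (distance of any of glue, tape, driver, offcut, caliper from where it was at the start of the episode above 0.03 m).
It also fails if it takes over 54 s, if anything falls off the work surface, if the arm or the gripper's body presses on something with over 40 N, if the wrist force passes 120 N, or if a joint passes its speed limit or range.

## Working session

There is one attempt and no reset: what is moved stays moved. The work goes in short steps, Python scripts to look and compute and a shell command to move; the robot and the scene stay as the last step left them, time stands still between calls to the robot, and variables do not carry over. Pictures are saved under pics/ and viewed, and the job is handed in when it is done.

```bash
mkdir -p pics; cat > h.py <<'E'
import numpy as np, cv2
from workcell import ctrl, imaging
def cam(n):
    i=imaging.camera_info(n); K=np.array(i["camera_matrix"],float); R=cv2.Rodrigues(np.array(i["rvec"],float))[0]; t=np.array(i["tvec"],float).ravel()
    return K,float(i["k1"]),R,t
def ray(c,u,v):
    K,k1,R,t=c
    d=np.array([k1,0,0,0,0.])
    p=cv2.undistortPoints(np.array([[[u,v]]],float),K,d).ravel()
    return -R.T@t, R.T@np.array([p[0],p[1],1])
def plane(c,u,v,z):
    o,d=ray(c,u,v); return o+d*(z-o[2])/d[2]
def proj(c,P):
    K,k1,R,t=c
    return cv2.projectPoints(np.array(P,float).reshape(-1,1,3),cv2.Rodrigues(R)[0],t,K,np.array([k1,0,0,0,0.]))[0].reshape(-1,2)
E
python3 - <<'E'
from h import *
for n in("scene","top"):
    cv2.imwrite(f"pics/{n}0.png",imaging.get_image(n)); c=cam(n); print(n,c[1],(-c[2].T@c[3]).round())
print(ctrl.get_obs())
E
```

```text
scene 0.04106952595639545 [1060. -606.  990.]
top -0.07702580459407302 [ 295.  -28. 1365.]
{'t': 0.1, 'qpos': array([-1.20400813e+00,  4.23750050e-01,  1.63058830e+00,  4.48863978e-06,
        1.08861918e+00, -1.90296463e-02]), 'qvel': array([ 0.00084206, -0.00289647, -0.00360427, -0.00049312,  0.00040985,
       -0.00097768]), 'joint_torque': array([ 3.19291412e-04, -5.45612025e+01, -2.74323893e+01,  6.45062048e-02,
        1.88749441e-02, -3.79151243e-05]), 'ee_pos': array([ 235.03629869, -578.6123602 ,  238.99832864]), 'orientation': array([-3.08199890e+00, -6.02028312e-01,  3.64603838e-04]), 'ft_force': array([ 0.36026603,  0.46534037, -1.07408632]), 'moment': array([-0.01148226, -0.00872492, -0.00879874]), 'width': 87.86110293128796}
```

View pics/top0.png

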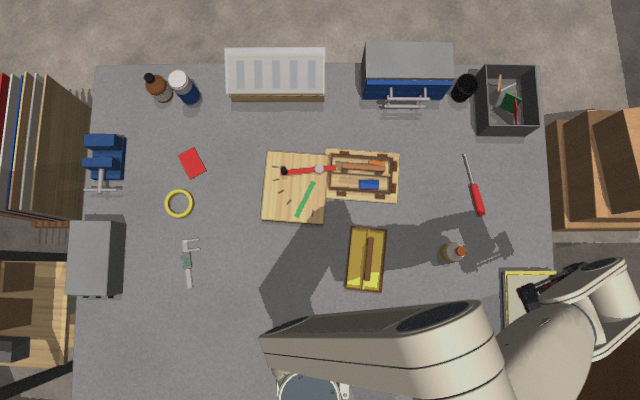

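View pics/scene0.png

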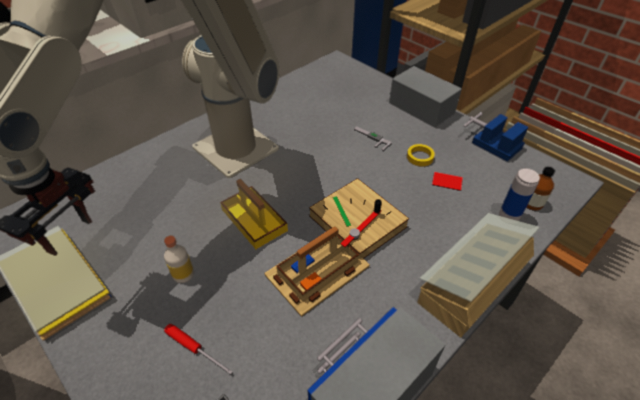

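The top view shows the dock at about (330,185): pin near (319,169), black knob near (284,171), green line at (305,200). The yellow look-alike is at (366,258) and the glue at (453,252). I'll enlarge the dock area next.

```bash
python3 - <<'E'
from h import *
a=cv2.imread("pics/top0.png")[140:240,250:410]; cv2.imwrite("pics/top0z.png",cv2.resize(a,None,fx=5,fy=5,interpolation=cv2.INTER_CUBIC))
a=cv2.imread("pics/scene0.png")[170:320,255:415]; cv2.imwrite("pics/scene0z.png",cv2.resize(a,None,fx=4,fy=4,interpolation=cv2.INTER_CUBIC))
E
```

```text
(no output)
```

View pics/top0z.png

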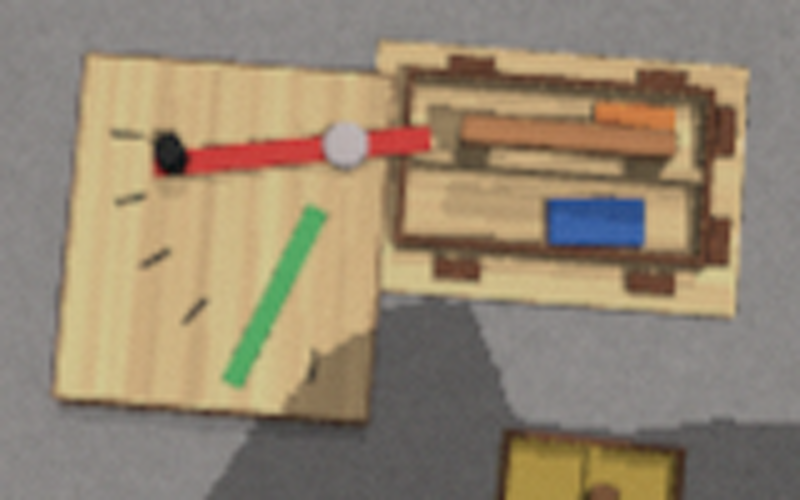

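View pics/scene0z.png

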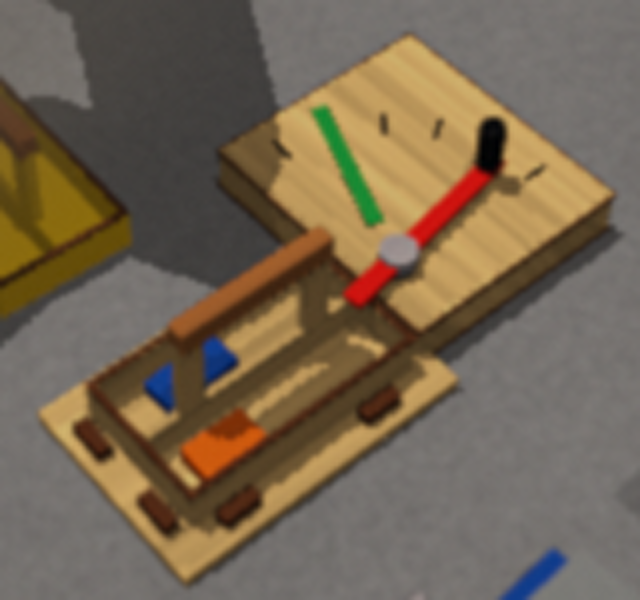

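```bash
cat >> h.py <<'E'
def blobs(img,lo,hi,roi):
    x0,y0,x1,y1=roi; hsv=cv2.cvtColor(img,cv2.COLOR_BGR2HSV)[y0:y1,x0:x1]
    m=cv2.inRange(hsv,np.array(lo),np.array(hi)); n,l,s,ce=cv2.connectedComponentsWithStats(m)
    if n<2: return None
    k=1+np.argmax(s[1:,4]); ys,xs=np.where(l==k); pts=np.stack([xs+x0,ys+y0],1).astype(float)
    return pts.mean(0),pts
def triang(c1,p1,c2,p2):
    o1,d1=ray(c1,*p1);o2,d2=ray(c2,*p2)
    d1/=np.linalg.norm(d1);d2/=np.linalg.norm(d2)
    s=np.linalg.lstsq(np.stack([d1,-d2],1),o2-o1,rcond=None)[0]
    a=o1+s[0]*d1;b=o2+s[1]*d2
    return (a+b)/2,np.linalg.norm(a-b)
E
python3 - <<'E'
from h import *
t=cam("top");s=cam("scene")
T=cv2.imread("pics/top0.png");S=cv2.imread("pics/scene0.png")
zt=lambda x,y:(250+(x+.5)/5-.5,140+(y+.5)/5-.5)
zs=lambda x,y:(255+(x+.5)/4-.5,170+(y+.5)/4-.5)
g,gp=blobs(T,(45,80,60),(80,255,255),(250,140,410,240)); g2,_=blobs(S,(45,80,60),(80,255,255),(255,170,415,320))
print("green",g,g2,plane(t,*g,42),plane(s,*g2,42))
W=np.array([plane(t,u,v,42)[:2] for u,v in gp]); vx=cv2.fitLine(W.astype(np.float32),cv2.DIST_L2,0,.01,.01).ravel(); print("greendir",vx, np.arctan2(vx[1],vx[0]))
print("pin disc T/S z~62",plane(t,*zt(346,144),62),plane(s,*zs(398,250),62),triang(t,zt(346,144),s,zs(398,250)))
print("housing",[plane(t,*zt(*p),42)[:2].round(1) for p in((85,54),(55,400),(368,422))])
print("housingS",[plane(s,*zs(*p),42)[:2].round(1) for p in((410,35),(218,153),(614,197))])
print("plate",[plane(t,*zt(*p),12)[:2].round(1) for p in((378,42),(748,68),(735,315))])
print("plateS",[plane(s,*zs(*p),12)[:2].round(1) for p in((40,412),(186,580),(458,381))])
print("handle ends top",[plane(t,*zt(*p),134)[:2].round(1) for p in((462,115),(458,140),(676,132),(675,155))])
print("handle S (top edge far) ",[plane(s,*zs(*p),134)[:2].round(1) for p in((315,229),(333,237),(168,325),(184,335))])
print("knob top",plane(t,*zt(166,147),100),plane(s,*zs(491,122),100))
print("knob base S",plane(s,*zs(491,165),58))
print("lever tip/centre line T z=58",plane(t,*zt(431,139),58),plane(t,*zt(190,161),58))
E
```

```text
green [304.43604651 198.72093023] [341.46923077 211.        ] [485.845108    28.62607192  42.        ] [488.19696061  27.07552233  42.        ]
greendir [ 9.0297288e-01 -4.2969754e-01  4.8594119e+02  2.8583082e+01] -0.44415784
pin disc T/S z~62 [575.84814135 -14.52769304  62.        ] [577.92424508 -16.60151198  62.        ] (array([576.42159804, -14.58425581,  58.97827408]), np.float64(0.23193146667971723))
housing [array([636.4, 147.9]), array([421.1, 160.7]), array([409.2, -28.9])]
housingS [array([426.5, 160. ]), array([414.3, -32.4]), array([640.5, 142.8])]
plate [array([652.6, -33.8]), array([ 637.2, -267.3]), array([ 479.9, -256.2])]
plateS [array([ 482.6, -256.4]), array([ 640.1, -268.4]), array([657.2, -38.2])]
handle ends top [array([577.6, -81.5]), array([563. , -79.2]), array([ 568.5, -203.8]), array([ 555.1, -203. ])]
handle S (top edge far)  [array([567.2, -87.9]), array([579.7, -84.3]), array([ 559.2, -205.2]), array([ 571.4, -203.2])]
knob top [565.34483372  90.89448573 100.        ] [563.80821512  89.76597457 100.        ]
knob base S [568.23370138  90.72985767  58.        ]
lever tip/centre line T z=58 [580.08999677 -66.00532018  58.        ] [565.71734619  80.07223716  58.        ]
```

```bash
cat >> h.py <<'E'
from scipy.spatial.transform import Rotation as Ro
def yaw(R=None):
    if R is None: R=Ro.from_rotvec(ctrl.get_obs()["orientation"]).as_matrix()
    return np.arctan2(R[1,1],R[0,1])   # world angle of tool y
def plan(target,yawt,n,nturn=None):
    o=ctrl.get_obs(); p=np.array(o["ee_pos"]); a=yaw(); da=yawt-a
    nturn=nturn or n
    d=(np.array(target)-p)/n
    print("from",p.round(1),"yaw",round(a,3),"d/row",d.round(1))
    for i in range(n):
        y=np.array([np.cos(a),np.sin(a),0]); z=np.array([0,0,-1.]); x=np.cross(y,z)
        tr=np.array([d@x,d@y,d@z])/50
        tu=-da/nturn/0.1 if i<nturn else 0
        print(i,tr.round(2),round(tu,2))
        if i<nturn:a+=da/nturn
E
python3 -c "
from h import *
plan([566,90,240],0.104,20,20)"
```

```text
from [ 235.  -578.6  239. ] yaw -1.185 d/row [16.5 33.4  0.1]
0 [ 0.56 -0.49 -0.  ] -0.64
1 [ 0.59 -0.46 -0.  ] -0.64
2 [ 0.62 -0.42 -0.  ] -0.64
3 [ 0.64 -0.38 -0.  ] -0.64
4 [ 0.67 -0.34 -0.  ] -0.64
5 [ 0.69 -0.29 -0.  ] -0.64
6 [ 0.7  -0.25 -0.  ] -0.64
7 [ 0.72 -0.2  -0.  ] -0.64
8 [ 0.73 -0.16 -0.  ] -0.64
9 [ 0.74 -0.11 -0.  ] -0.64
10 [ 0.74 -0.06 -0.  ] -0.64
11 [ 0.75 -0.01 -0.  ] -0.64
12 [ 0.75  0.04 -0.  ] -0.64
13 [ 0.74  0.08 -0.  ] -0.64
14 [ 0.73  0.13 -0.  ] -0.64
15 [ 0.72  0.18 -0.  ] -0.64
16 [ 0.71  0.22 -0.  ] -0.64
17 [ 0.7   0.27 -0.  ] -0.64
18 [ 0.68  0.31 -0.  ] -0.64
19 [ 0.66  0.36 -0.  ] -0.64
```

```bash
python3 -m crank '[{"travel":[0.56,-0.49,0],"turn":-0.64},{"travel":[0.59,-0.46,0],"turn":-0.64},{"travel":[0.62,-0.42,0],"turn":-0.64},{"travel":[0.64,-0.38,0],"turn":-0.64},{"travel":[0.67,-0.34,0],"turn":-0.64},{"travel":[0.69,-0.29,0],"turn":-0.64}]' 1; python3 -c "
from h import *
plan([566,90,240],0.104,16)"
```

```text
t: 0.7
ee_pos: [334.4, -373.6, 236.6]
orientation: [-2.904, -1.189, 0.001]
ft_force: [0.2, 0.7, 0.3]
width: 87.9
from [ 334.4 -373.6  236.6] yaw -0.794 d/row [14.5 29.   0.2]
0 [ 0.61 -0.21 -0.  ] -0.56
1 [ 0.62 -0.18 -0.  ] -0.56
2 [ 0.63 -0.14 -0.  ] -0.56
3 [ 0.64 -0.1  -0.  ] -0.56
4 [ 0.64 -0.07 -0.  ] -0.56
5 [ 0.65 -0.03 -0.  ] -0.56
6 [ 0.65  0.   -0.  ] -0.56
7 [ 0.65  0.04 -0.  ] -0.56
8 [ 0.64  0.08 -0.  ] -0.56
9 [ 0.64  0.11 -0.  ] -0.56
10 [ 0.63  0.15 -0.  ] -0.56
11 [ 0.62  0.18 -0.  ] -0.56
12 [ 0.61  0.22 -0.  ] -0.56
13 [ 0.6   0.25 -0.  ] -0.56
14 [ 0.58  0.28 -0.  ] -0.56
15 [ 0.57  0.32 -0.  ] -0.56
```

Tracking is essentially exact.

```bash
python3 -m crank '[{"travel":[0.61,-0.21,-0.01],"turn":-0.56},{"travel":[0.62,-0.18,-0.01],"turn":-0.56},{"travel":[0.63,-0.14,-0.01],"turn":-0.56},{"travel":[0.64,-0.1,-0.01],"turn":-0.56},{"travel":[0.64,-0.07,-0.01],"turn":-0.56},{"travel":[0.65,-0.03,-0.01],"turn":-0.56},{"travel":[0.65,0,-0.01],"turn":-0.56},{"travel":[0.65,0.04,-0.01],"turn":-0.56},{"travel":[0.64,0.08,0],"turn":-0.56},{"travel":[0.64,0.11,0],"turn":-0.56},{"travel":[0.63,0.15,0],"turn":-0.56},{"travel":[0.62,0.18,0],"turn":-0.56},{"travel":[0.61,0.22,0],"turn":-0.56},{"travel":[0.6,0.25,0],"turn":-0.56},{"travel":[0.58,0.28,0],"turn":-0.56},{"travel":[0.57,0.32,0],"turn":-0.56},{"travel":[0,0,0],"turn":0}]' 1; python3 - <<'E'
from h import *
o=ctrl.get_obs(); c=cam("wrist"); np.save("w1.npy",np.array([*c[0].ravel(),c[1],*c[2].ravel(),*c[3]]))
cv2.imwrite("pics/w1.png",imaging.get_image("wrist"));print(o["ee_pos"],yaw(),(-c[2].T@c[3]).round(),c[1])
P=[[566,90,100],[566,90,82],[577,-15.5,60],[568,-144,134]]
print(proj(c,P).round())
E
```

```text
t: 2.4
ee_pos: [561.9, 119.9, 238.3]
orientation: [-2.048, -2.37, 0.002]
ft_force: [0.6, -0.1, -0.0]
width: 87.7
[561.94829016 119.92227172 238.29369317] 0.14429088554065228 [553. 188. 385.] -0.07074920307953365
[[319. 225.]
 [319. 219.]
 [315. 310.]
 [285. 468.]]
```

View pics/w1.png

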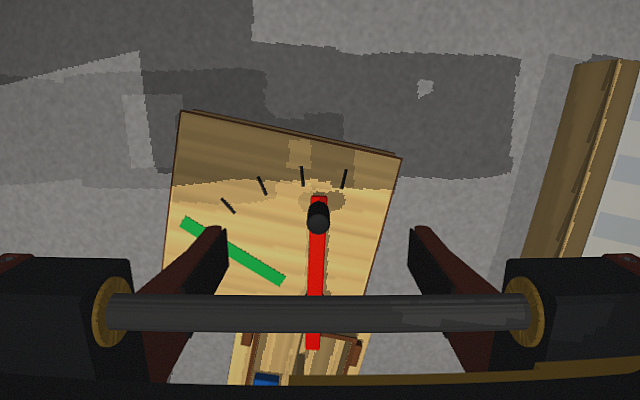

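The wrist view has the knob top at about (318,222), against a prediction of (319,225), so the estimate of (566,90) holds. Next I'll descend with the jaws open around it.

```bash
python3 -c "
from h import *
plan([565.5,90,238],0.104,3)"
```

```text
from [560.9 118.5 238. ] yaw 0.144 d/row [ 1.5 -9.5  0. ]
0 [-0.19  0.   -0.  ] 0.13
1 [-0.19  0.01 -0.  ] 0.13
2 [-0.19  0.01 -0.  ] 0.13
```

```bash
python3 -m crank '[{"travel":[-0.19,0,0],"turn":0.13},{"travel":[-0.19,0.01,0],"turn":0.13},{"travel":[-0.19,0.01,0],"turn":0.13},{"travel":[0,0,0.2],"turn":0},{"travel":[0,0,0.4],"turn":0},{"travel":[0,0,0.6],"turn":0},{"travel":[0,0,0.6],"turn":0},{"travel":[0,0,0.4],"turn":0},{"travel":[0,0,0.3],"turn":0},{"travel":[0,0,0.1],"turn":0},{"travel":[0,0,0],"turn":0}]' 1; python3 -c "
from h import *
plan([565.5,90,80],0.104,2)"
```

```text
t: 3.55
ee_pos: [561.5, 78.4, 100.4]
orientation: [-2.117, -2.307, 0.008]
ft_force: [1.3, -1.0, 0.9]
width: 87.4
from [561.5  78.4 100.4] yaw 0.086 d/row [  2.    5.8 -10.2]
0 [0.11 0.05 0.2 ] -0.09
1 [0.11 0.05 0.2 ] -0.09
```

```bash
python3 -m crank '[{"travel":[0.11,0.04,0.2],"turn":-0.09},{"travel":[0.11,0.04,0.17],"turn":-0.09},{"travel":[0,0,0],"turn":0},{"travel":[0,0,0],"turn":0}]' 1; python3 -c "
from h import *
plan([565.5,90,80],0.104,1);cv2.imwrite('pics/w2.png',imaging.get_image('wrist'))"
```

```text
t: 3.95
ee_pos: [565.9, 90.7, 82.2]
orientation: [-2.097, -2.329, 0.003]
ft_force: [0.6, -0.3, 0.7]
width: 88.0
from [565.9  90.7  82.2] yaw 0.105 d/row [-0.4 -0.7 -2.2]
0 [-0.01 -0.01  0.04] 0.01
```

View pics/w2.png

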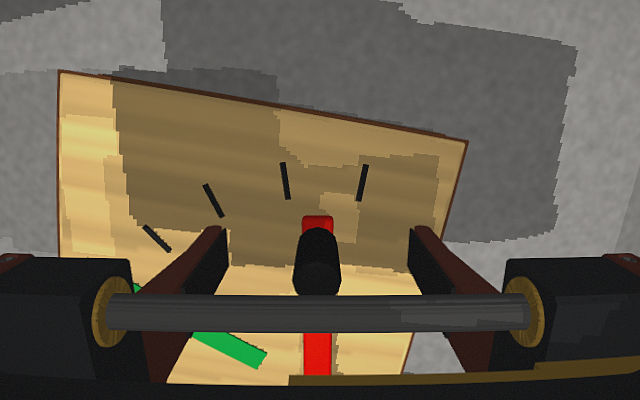

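The knob sits between the jaws. I'll close loosely to about 23 mm and sweep.

```bash
python3 -m crank '[{"travel":[0,0,0.02],"turn":0},{"travel":[0,0,0],"turn":0},{"travel":[0,0,0],"turn":0},{"travel":[0,0,0],"turn":0},{"travel":[0,0,0],"turn":0},{"travel":[0,0,0],"turn":0}]' -0.48;  python3 -m crank '[{"travel":[-0.01,-0.1,0],"turn":-0.5},{"travel":[-0.01,-0.18,0],"turn":-0.8},{"travel":[-0.01,-0.2,0],"turn":-0.9},{"travel":[0,-0.1,0],"turn":-0.5},{"travel":[0,0,0],"turn":0},{"travel":[0,0,0],"turn":0}]'
cat >> h.py <<'E'
PIN=np.array([577,-15.5]);YA=1.503
def lev():
    p=np.array(ctrl.get_obs()["ee_pos"])[:2]-PIN; a=np.arctan2(p[1],p[0])
    print("tool lever angle",a-YA,"r",np.hypot(*p),"tangent mismatch",(a-np.pi/2)-yaw(),"f",np.round(ctrl.get_obs()["ft_force"],1))
E
python3 -c "
from h import *
lev()"
```

```text
t: 4.6
ee_pos: [566.6, 90.7, 82.5]
orientation: [-2.098, -2.33, 0.001]
ft_force: [-0.6, 0.2, 0.5]
width: 43.3
t: 5.2
ee_pos: [539.8, 83.6, 83.3]
orientation: [-1.756, -2.601, -0.006]
ft_force: [0.5, -0.9, 0.7]
width: 23.1
tool lever angle 0.42706438981654293 r 105.84095165670902 tangent mismatch -0.023934992604038918 f [ 0.5 -0.9  0.7]
```

```bash
python3 -m crank '[{"travel":[-0.01,-0.14,0.02],"turn":-0.5},{"travel":[-0.01,-0.19,0.02],"turn":-0.9},{"travel":[-0.01,-0.2,0],"turn":-0.9},{"travel":[-0.01,-0.2,0],"turn":-0.9},{"travel":[-0.01,-0.2,0],"turn":-0.9},{"travel":[-0.01,-0.1,0],"turn":-0.5},{"travel":[0,0,0],"turn":0},{"travel":[0,0,0],"turn":0}]'
python3 -c "
from h import *
lev()"
```

```text
t: 6.0
ee_pos: [502.3, 54.7, 82.0]
orientation: [1.107, 2.937, 0.014]
ft_force: [-1.1, -0.9, 1.1]
width: 23.2
tool lever angle 0.884736104715478 r 102.49920865405966 tangent mismatch -0.03273744705741821 f [-1.1 -0.9  1.1]
```

```bash
python3 -m crank '[{"travel":[0.02,-0.14,0],"turn":-0.4},{"travel":[0.01,-0.18,0],"turn":-0.8},{"travel":[0.01,-0.16,0],"turn":-0.8},{"travel":[0,-0.08,0],"turn":-0.4},{"travel":[0,0,0],"turn":0},{"travel":[0,0,0],"turn":0}]'
python3 - <<'E'
from h import *
lev()
for n in("scene","top","wrist"): cv2.imwrite(f"pics/{n}3.png",imaging.get_image(n))
a=cv2.imread("pics/top3.png")[140:240,250:410]; a=cv2.resize(a,None,fx=4,fy=4,interpolation=cv2.INTER_CUBIC)
b=cv2.imread("pics/scene3.png")[170:320,255:415]; cv2.imwrite("pics/b3.png",cv2.resize(b,None,fx=4,fy=4,interpolation=cv2.INTER_CUBIC))
E
```

```text
t: 6.6
ee_pos: [487.9, 34.6, 82.3]
orientation: [0.749, 3.041, 0.017]
ft_force: [-0.3, 0.4, 0.6]
width: 23.2
tool lever angle 1.1268025184489783 r 102.21552601385216 tangent mismatch -0.029105144889792323 f [-0.3  0.4  0.6]
```

View pics/wrist3.png

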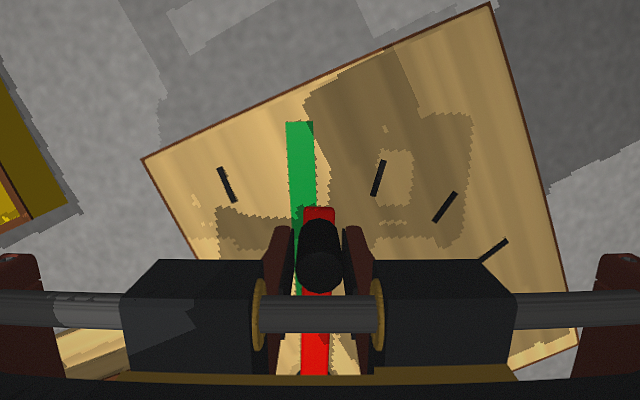

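View pics/b3.png

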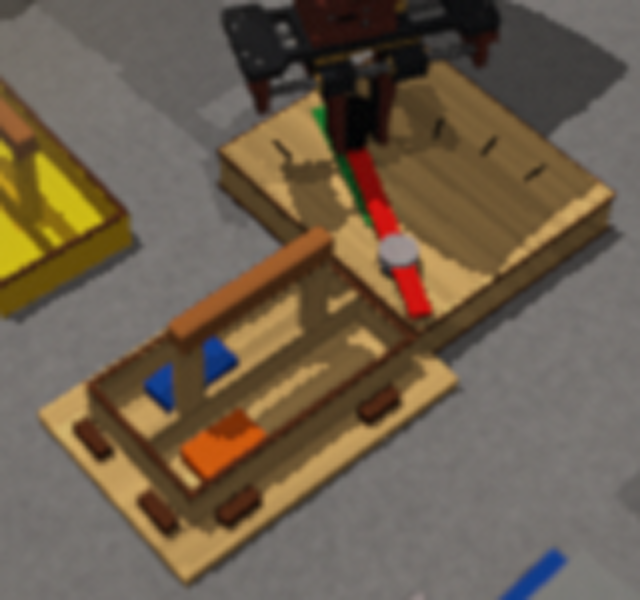

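The scene and wrist views show the lever just short of the line: the red end is at x≈319 and the green at x≈302 in the wrist view. It needs about 8 mm more.

```bash
python3 -m crank '[{"travel":[0.02,-0.08,0],"turn":-0.4},{"travel":[0.02,-0.08,0],"turn":-0.4},{"travel":[0,0,0],"turn":0},{"travel":[0,0,0],"turn":0}]'
python3 - <<'E'
from h import *
lev(); cv2.imwrite("pics/wrist4.png",imaging.get_image("wrist"))
E
```

```text
t: 7.15
ee_pos: [483.8, 29.0, 82.3]
orientation: [0.625, 3.067, 0.017]
ft_force: [0.1, 0.2, -0.5]
width: 23.0
tool lever angle 1.1926651455881656 r 103.2660873691889 tangent mismatch -0.04394551247139278 f [ 0.1  0.2 -0.5]
```

View pics/wrist4.png

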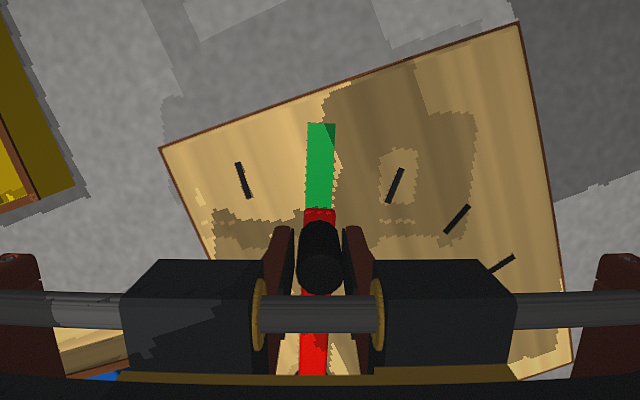

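The red arm is now in line with the green at x≈320. I'll open and rise.

```bash
python3 -m crank '[{"travel":[0,0,0],"turn":0},{"travel":[0,0,0],"turn":0},{"travel":[0,0,0],"turn":0},{"travel":[0,0,0],"turn":0},{"travel":[0,0,-0.2],"turn":0},{"travel":[0,0,-0.4],"turn":0},{"travel":[0,0,-0.6],"turn":0},{"travel":[0,0,-0.6],"turn":0},{"travel":[0,0,-0.4],"turn":0},{"travel":[0,0,-0.2],"turn":0},{"travel":[0,0,0],"turn":0}]' 1
python3 -c "
from h import *
plan([568,-144,210],-0.068,14)"
```

```text
t: 8.3
ee_pos: [481.6, 28.3, 209.5]
orientation: [0.628, 3.067, 0.017]
ft_force: [0.2, -0.8, 0.0]
width: 87.7
from [481.6  28.3 209.5] yaw 1.167 d/row [  6.2 -12.3   0. ]
0 [-0.21 -0.18 -0.  ] 0.88
1 [-0.23 -0.16 -0.  ] 0.88
2 [-0.24 -0.14 -0.  ] 0.88
3 [-0.25 -0.12 -0.  ] 0.88
4 [-0.26 -0.09 -0.  ] 0.88
5 [-0.27 -0.07 -0.  ] 0.88
6 [-0.27 -0.05 -0.  ] 0.88
7 [-0.27 -0.02 -0.  ] 0.88
8 [-0.28  0.   -0.  ] 0.88
9 [-0.27  0.03 -0.  ] 0.88
10 [-0.27  0.05 -0.  ] 0.88
11 [-0.27  0.07 -0.  ] 0.88
12 [-0.26  0.1  -0.  ] 0.88
13 [-0.25  0.12 -0.  ] 0.88
```

```bash
python3 -m crank '[{"travel":[-0.21,-0.18,0],"turn":0.5},{"travel":[-0.23,-0.16,0],"turn":0.88},{"travel":[-0.24,-0.14,0],"turn":0.88},{"travel":[-0.25,-0.12,0],"turn":0.88},{"travel":[-0.26,-0.09,0],"turn":0.88},{"travel":[-0.27,-0.07,0],"turn":0.88},{"travel":[-0.27,-0.05,0],"turn":0.88},{"travel":[-0.27,-0.02,0],"turn":0.88},{"travel":[-0.28,0,0],"turn":0.88},{"travel":[-0.27,0.03,0],"turn":0.88},{"travel":[-0.27,0.05,0],"turn":0.88},{"travel":[-0.2,0.07,0],"turn":0.6},{"travel":[0,0,0],"turn":0},{"travel":[0,0,0],"turn":0}]' 1
python3 - <<'E'
from h import *
plan([568,-144,210],-0.068,3)
c=cam("wrist")
cv2.imwrite("pics/w5.png",imaging.get_image("wrist"));T=imaging.get_image("top");cv2.imwrite("pics/top5.png",T)
print(proj(c,[[568,-144,134]]), proj(c,[[568+62*.068,-144+62,134],[568-62*.068,-144-62,134]]))
a=T[140:240,250:410]; cv2.imwrite("pics/t5.png",cv2.resize(a,None,fx=5,fy=5,interpolation=cv2.INTER_CUBIC))
E
```

```text
t: 9.7
ee_pos: [553.4, -131.4, 189.2]
orientation: [-2.089, -2.321, 0.003]
ft_force: [1.0, 1.2, 0.1]
width: 87.9
from [ 553.4 -131.4  189.2] yaw 0.105 d/row [ 4.9 -4.2  6.9]
0 [-0.09  0.09 -0.14] 0.58
1 [-0.09  0.09 -0.14] 0.58
2 [-0.08  0.1  -0.14] 0.58
[[341.42741136 246.2754977 ]] [[362.2361788  143.79118959]
 [323.221563   334.28281045]]
```

View pics/w5.png

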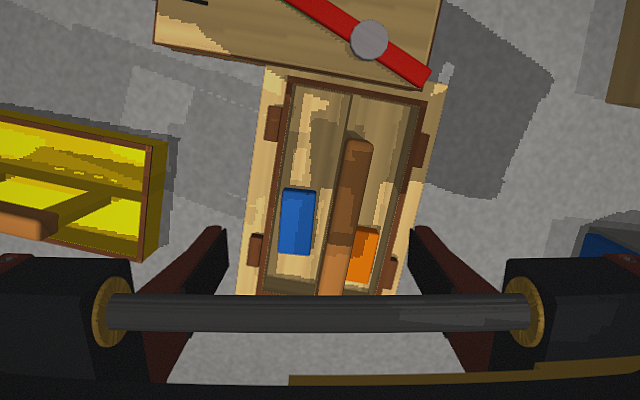

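View pics/t5.png

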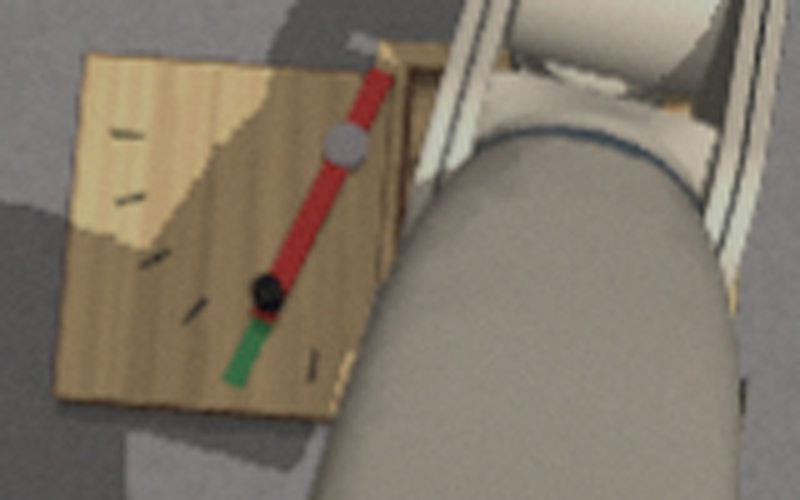

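The top view shows the lever covering the green line. In the wrist view the handle's far end is at (358,143), against a prediction of (362,144). I'll align and descend.

```bash
python3 -m crank '[{"travel":[-0.08,0.09,0],"turn":0.55},{"travel":[-0.08,0.09,0],"turn":0.55},{"travel":[-0.08,0.09,0],"turn":0.55},{"travel":[0,0,0],"turn":0},{"travel":[0,0,0],"turn":0}]' 1
python3 - <<'E'
from h import *
plan([567.5,-144,160],-0.068,2)
c=cam("wrist")
cv2.imwrite("pics/w6.png",imaging.get_image("wrist"))
print(proj(c,[[567.5+62*.068,-144+62,134],[567.5,-144,134]]))
E
```

```text
t: 10.3
ee_pos: [566.2, -140.1, 188.5]
orientation: [-2.27, -2.142, 0.007]
ft_force: [-0.5, 0.2, -0.1]
width: 87.6
from [ 566.2 -140.1  188.5] yaw -0.058 d/row [  0.6  -2.  -14.3]
0 [-0.04  0.01  0.29] 0.05
1 [-0.04  0.02  0.29] 0.05
[[323.99226591 123.23757846]
 [322.59098799 230.18473178]]
```

View pics/w6.png

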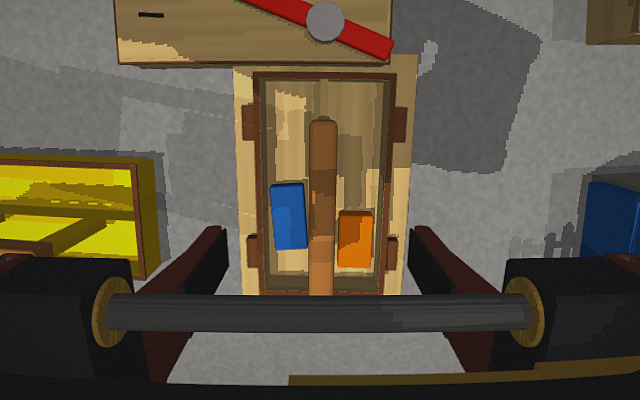

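The handle is centred between the jaws at x≈322, and its end at y≈120 is as predicted. Descending.

```bash
python3 -m crank '[{"travel":[-0.03,0.01,0.15],"turn":0.05},{"travel":[-0.03,0.01,0.3],"turn":0.05},{"travel":[-0.01,0,0.3],"turn":0},{"travel":[0,0,0.25],"turn":0},{"travel":[0,0,0.1],"turn":0},{"travel":[0,0,0.05],"turn":0},{"travel":[0,0,0],"turn":0},{"travel":[0,0,0],"turn":0}]' 1; python3 -c "
from h import *
plan([567.5,-144,121],-0.068,2)"
```

```text
t: 11.15
ee_pos: [564.4, -142.2, 124.9]
orientation: [-2.276, -2.132, 0.009]
ft_force: [-0.1, 0.6, 0.3]
width: 88.1
from [ 564.4 -142.2  124.9] yaw -0.066 d/row [ 1.6 -0.9 -1.9]
0 [-0.02  0.03  0.04] 0.01
1 [-0.02  0.03  0.04] 0.01
```

```bash
python3 -m crank '[{"travel":[-0.02,0.04,0.05],"turn":0.01},{"travel":[-0.02,0.03,0.05],"turn":0.01},{"travel":[0,0,0],"turn":0},{"travel":[0,0,0],"turn":0}]' 1;  python3 -m crank '[{"travel":[0,0,0],"turn":0},{"travel":[0,0,0],"turn":0},{"travel":[0,0,0],"turn":0},{"travel":[0,0,0],"turn":0},{"travel":[0,0,0],"turn":0},{"travel":[0,0,0],"turn":0},{"travel":[0,0,0],"turn":0},{"travel":[0,0,0],"turn":0},{"travel":[0,0,0],"turn":0},{"travel":[0,0,0],"turn":0},{"travel":[0,0,0],"turn":0},{"travel":[0,0,0],"turn":0}]' -1
python3 -c "
from h import *
print(ctrl.get_obs()['width']);cv2.imwrite('pics/w7.png',imaging.get_image('wrist'))"
```

```text
t: 11.55
ee_pos: [569.1, -144.9, 120.9]
orientation: [-2.281, -2.131, 0.007]
ft_force: [0.5, -0.5, -0.3]
width: 88.2
t: 12.75
ee_pos: [568.7, -144.8, 121.3]
orientation: [-2.281, -2.13, 0.007]
ft_force: [-1.6, 0.4, -0.2]
width: 16.2
16.172561985258763
```

View pics/w7.png

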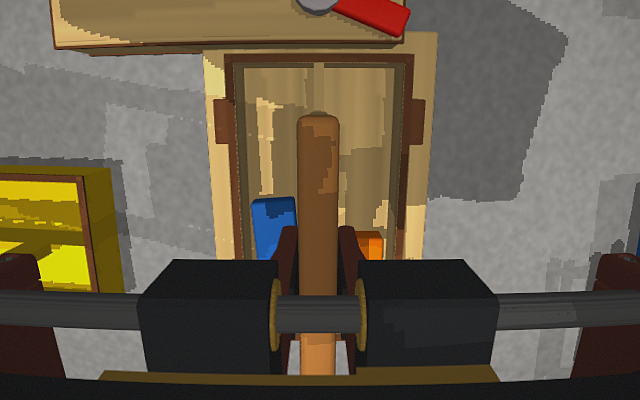

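The jaws have closed to 16.2 mm on the handle. A small lift first, to check.

```bash
python3 -m crank '[{"travel":[0,0,-0.04],"turn":0},{"travel":[0,0,-0.08],"turn":0},{"travel":[0,0,-0.1],"turn":0},{"travel":[0,0,-0.12],"turn":0},{"travel":[0,0,-0.08],"turn":0},{"travel":[0,0,-0.03],"turn":0},{"travel":[0,0,0],"turn":0},{"travel":[0,0,0],"turn":0}]'; python3 -c "
from h import *
print(ctrl.get_obs()['ft_force'],ctrl.get_obs()['moment']);cv2.imwrite('pics/s8.png',imaging.get_image('scene')[120:320,155:455])"
```

```text
t: 13.6
ee_pos: [567.8, -144.6, 144.0]
orientation: [-2.278, -2.129, 0.009]
ft_force: [0.1, -0.1, -6.1]
width: 15.7
[ 0.10128813 -0.07793819 -6.06828309] [ 0.01868228 -0.12169832 -0.04520408]
```

View pics/s8.png

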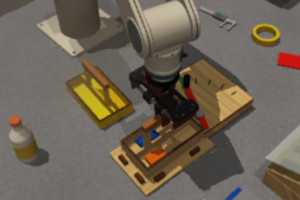

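The wrist carries about 6 N, so the tray is off its seat and hanging level. I'll raise it the remaining 97 mm or so.

```bash
python3 -m crank '[{"travel":[0,0,-0.06],"turn":0},{"travel":[0,0,-0.12],"turn":0},{"travel":[0,0,-0.18],"turn":0},{"travel":[0,0,-0.22],"turn":0},{"travel":[0,0,-0.25],"turn":0},{"travel":[0,0,-0.25],"turn":0},{"travel":[0,0,-0.25],"turn":0},{"travel":[0,0,-0.22],"turn":0},{"travel":[0,0,-0.16],"turn":0},{"travel":[0,0,-0.1],"turn":0},{"travel":[0,0,-0.06],"turn":0},{"travel":[0,0,-0.02],"turn":0},{"travel":[0,0,0],"turn":0},{"travel":[0,0,0],"turn":0},{"travel":[0,0,0],"turn":0},{"travel":[0,0,0],"turn":0}]'; python3 - <<'E'
from h import *
S=imaging.get_image('scene');T=imaging.get_image('top');W=imaging.get_image('wrist')
cv2.imwrite('pics/s9.png',cv2.resize(S[90:320,215:445],None,fx=2.6,fy=2.6,interpolation=cv2.INTER_CUBIC));cv2.imwrite('pics/t9.png',T);cv2.imwrite('pics/w9.png',W)
o=ctrl.get_obs();print(o['ee_pos'],o['orientation'],o['ft_force'],o['width'],abs(o['qvel']).max())
E
```

```text
t: 15.25
ee_pos: [569.1, -145.7, 246.5]
orientation: [-2.277, -2.128, 0.011]
ft_force: [0.7, -0.2, -4.8]
width: 16.2
[ 569.19073679 -145.77936384  246.68293338] [-2.27770859 -2.12817951  0.01030397] [ 0.88940841 -0.32334591 -4.71474314] 15.77536753673825 0.00310367301765761
```

View pics/s9.png

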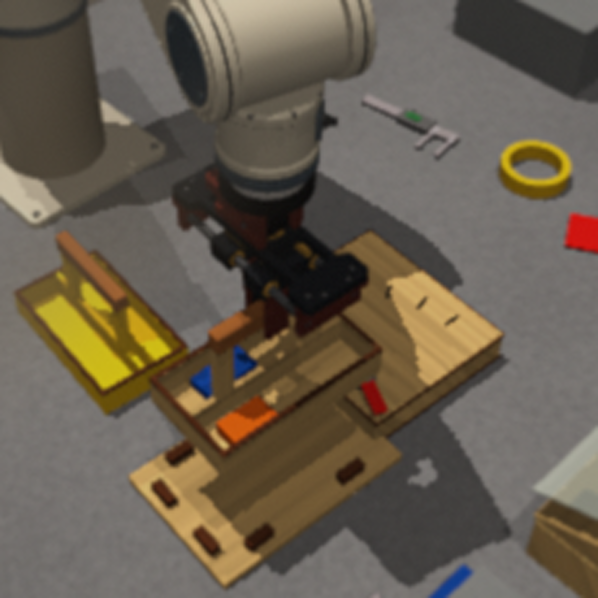

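View pics/t9.png

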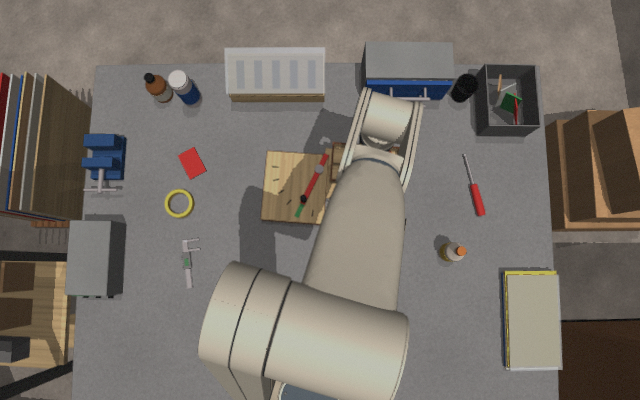

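View pics/w9.png

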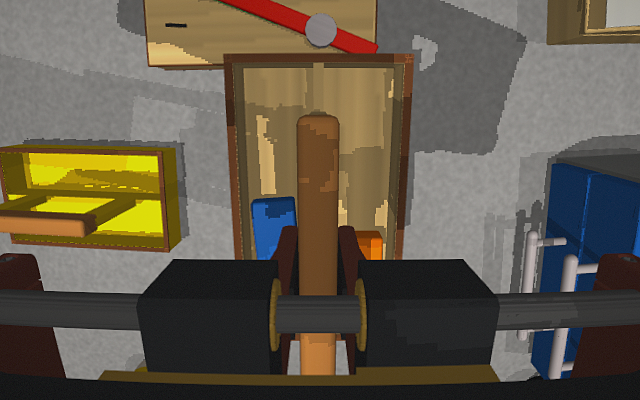

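The tray floats level with both parts inside, the lever is on the green line, and the bystanders haven't moved. One numeric check of the lever from the saved top picture, then I'll hand in.

```bash
python3 - <<'E'
from h import *
t=cam("top");T=cv2.imread("pics/t9.png")
h=cv2.cvtColor(T,cv2.COLOR_BGR2HSV)[145:225,260:335]
m=((h[...,0]<6)|(h[...,0]>174))&(h[...,1]>150)&(h[...,2]>60)
ys,xs=np.where(m);W=np.array([plane(t,x+260,y+145,58)[:2] for x,y in zip(xs,ys)],np.float32)
v=cv2.fitLine(W,cv2.DIST_HUBER,0,.01,.01).ravel();a=np.arctan2(-abs(v[1]) and v[1]*np.sign(-v[0]),-abs(v[0]));print(len(xs),v,"lever",a-YA)
E
python3 -c "
from workcell import workorder
print(workorder.close_job())"
```

```text
177 [ 9.0571862e-01 -4.2387950e-01  5.4827258e+02 -1.6320013e+00] lever 1.2008684
the job is handed in; nothing more can be done
None
```

I swung the lever to the green line with the jaws loosely around its knob, then let go. I gripped the tray's bridge handle, lifted it straight up and handed the job in with the tray still held over the dock. The hand-in gives no verdict.

**Last checks (about 15.3 s of the 54 s used):**
- **Lever:** a line fit to the top picture gives 1.20 rad, on the middle of the green line.
- **Tray height and position:** it is about 12.5 cm above its seat, within a few millimetres of straight above it.
- **Steadiness and tilt:** joint speeds were about 0.003 rad/s. The handle sits in the same place in the wrist picture as when I gripped it, so the tray looks level.
- **Grip:** the jaws are shut on the 16 mm handle (15.8 to 16.2 mm measured), and the wrist carries 5 to 6 N.
- **Parts and bystanders:** both blocks are visible inside the tray. By eye, the glue, tape, driver, offcut and caliper are where they started.

No check failed. Several moves drifted by up to 30 mm because rows started while the arm was still moving. I measured and corrected each one before the next contact.

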